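# Add a slotted weight to the vent counterweight

## Task

The small hanger on the potting bench is the counterweight of a roof vent and already carries one slotted iron weight. Slip the matching spare weight (same size, with a slot) onto the hanger's rod so that it lies flat on top of the first one, with its slot facing the opposite way from the slot below so that neither can slide off. Then let go of it.

Things in the scene. Friction and masses are not known exactly. Their poses are not given: they have to be found in the camera images.
- hanger: fixed upright weight hanger: round pale metal foot plate 84 mm across, 12 mm thick; from its centre rises a rod 7 mm in diameter, topped by a round collar 24 mm across (underside 70 mm, top 79 mm above the bench). Weights go on sideways under the collar, then down. Origin on the rod's axis at bench height, z up; its yaw means nothing.
- lower_weight: slotted weight already on the hanger, loose, flat on the foot plate round the rod (underside 12 mm, top 28 mm above the bench). Same shape and frame as the spare: origin at the disc's centre on its underside, z up, +x points out of its slot, which faces roughly towards the robot.
- spare_weight: loose dark iron disc lying flat on the bench, 66 mm across, 16 mm thick, about 0.25 kg; two flats 58 mm apart and 31 mm long, parallel to the slot, at its y = -29 and +29 mm, to grip by. Origin: disc's centre, underside; z up; +x points out of the slot (at first roughly to the robot's right). Slot: 20 mm wide at its blind end, 10 mm behind the centre, widening evenly to 28 mm at the rim.
- spare_slot_mouth (a point): middle of the spare weight's slot mouth, 30 mm from its centre along +x, 8 mm above its underside. (Not the spare: a smaller slotted weight 42 mm across, 12 mm thick, and a closed ring 66 mm across, 16 mm thick, both iron, lying 110 mm or more from it, centre to centre. A terracotta saucer and a clear tub stand farther off.)
Not all that is in view belongs to the job. Leave any green or turquoise look-alike of the spare_weight alone. Leave any blue look-alike of the hanger alone.

How it is judged (in metres and radians):
At the end, for the whole second after the job is handed in: The spare weight lies flat (7 degrees) on the lower one, its centre within 14 mm of the rod, its slot opposite to the slot below within 40 degrees; the lower weight still lies on the foot plate, its centre within 14 mm of the rod; the spare is at rest (horizontal distance between each of spare_weight, lower_weight and hanger below 0.014 m and z of spare_weight in the frame of hanger between 0.024 and 0.033 m and angle between spare_weight's own z axis and vertical below 0.12 rad and z of lower_weight in the frame of hanger below 0.016 m and angle between the x axis of spare_weight and the x axis of lower_weight, either way round below 0.7 rad and x of spare_slot_mouth in the frame of lower_weight below 0 m and linear speed of spare_weight below 0.02 m/s); the robot touches nothing.
It also fails if it takes over 38 s, if anything falls off the work surface, if the arm or the gripper's body presses on something with over 40 N, if the wrist force passes 120 N, or if a joint passes its speed limit or range.

## Robot

A 6-joint arm with a two-finger parallel gripper is mounted at the origin on the work surface. World frame = base frame: x ahead of the robot, y to its left, z up, the work surface at z = 0. Lengths are in mm, angles in rad, forces in N, time in s.
With the tool pointing down it reaches from about 375 to 825 mm from the base axis. Payload 5.5 kg.
Tool frame: the origin (TCP) lies where the fingers leave the gripper's body, on its centre line; the fingertips stand 73 mm ahead of it and the grasp point (between the pads) lies 54 mm ahead of it (env.tcp_to_grasp is the z of the grasp point in the tool frame, in mm); z points along the fingers, y is the line along which they close (so a half turn about z gives the same grasp; the last joint's range is limited). The gripper opens to 85 mm and grips with 20 to 120 N. Pads are 22 mm wide; open, the fingers measure 114 mm over their backs; the gripper's body (76 mm by 85 mm) begins 54 mm behind the grasp point. The pads swing forward as they close: fully open they stand 13 mm farther back than shut.
Start: joints at [1.256, 0.314, -0.047, 1.21, 0, 1.571], TCP at [185.772, 570.512, 303.899] pointing down, gripper open.
Joint ranges: [-2.67, 2.67], [-0.69, 1.73], [-1.03, 1.25], [-2.08, 2.16], [-1.42, 1.45], [-3.14, 3.14]. Speed limits (rad/s): [2.39, 2.39, 3.01, 3.14, 3.14, 3.14].

## Interface

Orientations are given as [roll, pitch, yaw] about the fixed x, y, z axes, in that order (R = Rz(yaw) Ry(pitch) Rx(roll)).
In Python, from cell import env, cams, spot_in, trace gives the robot as it stands.
- The arm moves only by the tool servo_tool, never from a script. Its argument "motion" is a list of rows, each a list of 3 entries, a list of its own where there are three numbers: the shift along the tool's x, y, z in m, then the turn, a rotation vector about the tool's x, y, z in degrees, then the gripper command: -1 is fully open, 1 is shut, values between are in proportion. In form: [[[x, y, z], [wx, wy, wz], claw], ...]. A call has 1 to 10 rows; each row is the pose to reach, as a shift and turn from the pose commanded when the call began, along the tool's axes at that moment; what a row does not reach only later rows make up. A row lasts 1/8 s, in which the tool goes at most 62.5 mm and 10.7 degrees, less where a joint would pass 70% of its speed; a pose out of reach is approached as far as the arm can. A call with a gripper value outside its range is refused whole. The fingers move at their own pace and stop on an object; "squeeze" is the grip in N (left out, the last holds). Time passes only in rows, so rows that repeat a pose let the fingers close. It gives the time, the measured TCP pose, the force, the opening and the grip force at its end, in the units of the state.
- env.observe(): the state, without advancing time (a new reading comes with each control period).
- cams.capture(name): name is "scene" or "top" or "wrist"; returns the picture (384x512x3 uint8, red, green, blue); there is no depth.
- cams.camera_info(name): a dict with "intrinsics" (3x3 intrinsics, pixels), "rvec" (rotation vector, rad) and "tvec" (3), from world to camera coordinates, as OpenCV has them. Camera axes: x right, y down, z forward; pixel columns grow to the right and rows downward; lengths in mm; the calibration is good to about 2 mm. A picture is of the moment at which its call begins: read the wrist's pose just before it. camera_info takes no time and is no camera call; for the wrist camera it gives the pose at the moment of the call.
- env.sign_off(): hands the job in; it is judged then, once.
Trained networks look in the newest picture that a camera, given by its name, has taken for a name from the list of things; names that differ only in an ending like _2 or _b are one class to them, and where a whole thing is asked for, a point or a joint stands for the part that bears it (a point fixed in the world has none). Each returns a list of dicts, best first, with "p" (0 to 1); they miss things now and then, are a little off and sometimes report something else, mostly with a low value. They report only what shows in the picture. A call takes as long as a camera call. They do not tell look-alikes from the thing itself.
- spot_in(camera, label): "point" ([x, y, z] in mm, in world coordinates, good to about 4 mm: the middle of the surface that is visible of it).
- trace(camera, label): "mask" (384x512 bool, what is visible of it).
The state is a dict: "clock": time; "qpos": joint angles; "joint_vel": joint speeds; "joint_efforts": joint torques, N m; "position": TCP position; "tool_rot": TCP orientation; "contact_force": force on the tool from outside, world axes, zero at the start; "moment": the same for the moment, N m; "gripper_width": finger opening in mm; "finger_force": force on a finger pad.
Only numpy, scipy, OpenCV 4.12 (cv2) and the standard library are available. Lean on these libraries where they do the work, as an engineer would, in place of code of your own. Each camera call takes 0.05 s, during which the arm holds its last target. There are 200 camera calls.

## Working session

There is one attempt and no reset: what is moved stays moved. The work goes in short steps, Python scripts to look and compute and a tool call to move; the robot and the scene stay as the last step left them, time stands still between calls to the robot, and variables do not carry over. Pictures are saved under pics/ and viewed, at most 10 in all, crops included, and the job is handed in when it is done.

Besides the shell and the picture viewer there is one more tool, called after "Emit:" as name(argument=value, ...), one argument or row to a line, values as JSON. servo_tool: Moves the arm, as the interface text tells. Its arguments: {"type":"object","properties":{"motion":{"type":"array"},"squeeze":{"type":"number"}},"required":["motion"]}

```bash
ls; mkdir -p pics
cat > h.py <<'E'
import numpy as np, cv2
from cell import env, cams, spot_in, trace
def info(n):
    c=cams.camera_info(n); return np.array(c["intrinsics"],float),np.array(c["rvec"],float),np.array(c["tvec"],float).ravel()
def px2w(n,uv,z,ci=None):
    K,r,t=ci or info(n); R=cv2.Rodrigues(r)[0]
    d=R.T@np.linalg.inv(K)@np.array([uv[0],uv[1],1.]); o=-R.T@t
    return o+d*(z-o[2])/d[2]
def w2px(n,P,ci=None):
    K,r,t=ci or info(n)
    return cv2.projectPoints(np.array(P,float).reshape(-1,3),r,t,K,None)[0].reshape(-1,2)
def save(name,im,): cv2.imwrite("pics/"+name,im[:,:,::-1])
E
python3 - <<'E'
from h import *
s=env.observe(); print(s["clock"],s["position"],s["tool_rot"],s["qpos"])
for n in ["top","scene"]:
    im=cams.capture(n); save(n+"0.png",im)
    for l in ["spare_weight","hanger","lower_weight","spare_slot_mouth"]:
        print(n,l,[(np.round(d["point"]).tolist(),round(d["p"],2),np.round(w2px(n,d["point"])[0]).tolist()) for d in spot_in(n,l)])
E
```

```text
pics
0.0 [185.6588063  570.0864192  303.03697169] [-3.13990703e+00  8.44464110e-06  2.82676568e+00] [ 1.25596416e+00  3.14230232e-01 -4.80675700e-02  1.21018415e+00
 -8.45338333e-06  1.57079115e+00]
top spare_weight [([423.0, -199.0, 11.0], 0.88, [330.0, 254.0]), ([562.0, -44.0, 16.0], 0.61, [267.0, 195.0]), ([462.0, -91.0, 18.0], 0.58, [286.0, 236.0])]
top hanger [([648.0, 276.0, 12.0], 0.95, [140.0, 158.0]), ([650.0, 141.0, 9.0], 0.69, [194.0, 158.0])]
top lower_weight [([658.0, 153.0, 29.0], 0.69, [187.0, 154.0])]
top spare_slot_mouth [([554.0, -44.0, 18.0], 0.95, [267.0, 198.0]), ([456.0, -98.0, 18.0], 0.72, [289.0, 239.0]), ([426.0, -200.0, 15.0], 0.56, [330.0, 252.0])]
scene spare_weight [([426.0, -187.0, 14.0], 0.83, [258.0, 165.0]), ([467.0, -88.0, 17.0], 0.77, [269.0, 191.0]), ([560.0, -42.0, 13.0], 0.69, [248.0, 222.0])]
scene hanger [([664.0, 160.0, 12.0], 0.8, [268.0, 319.0]), ([655.0, 275.0, 16.0], 0.66, [320.0, 370.0])]
scene lower_weight [([672.0, 163.0, 23.0], 0.83, [265.0, 320.0])]
scene spare_slot_mouth [([423.0, -191.0, 12.0], 0.93, [258.0, 164.0]), ([558.0, -43.0, 16.0], 0.76, [248.0, 221.0]), ([672.0, 164.0, 24.0], 0.64, [266.0, 320.0]), ([469.0, -93.0, 17.0], 0.56, [267.0, 191.0])]
```

View pics/top0.png

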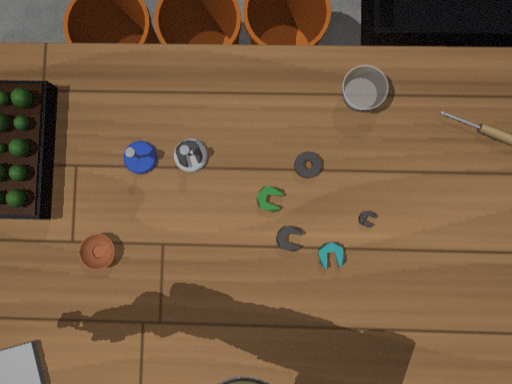

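View pics/scene0.png

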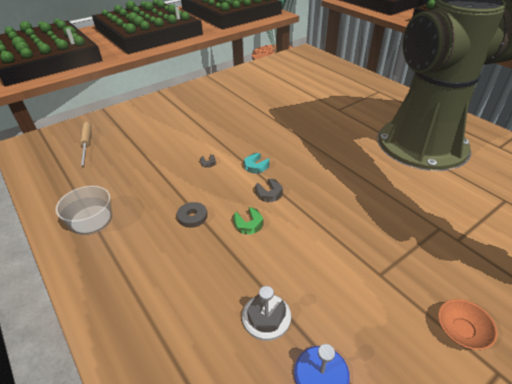

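Candidates in the top picture: the dark slotted disc (290,238), green look-alike (270,199), turquoise look-alike (331,256), small dark weight (368,218) and closed ring (308,165). I choose the dark one at (290,238). For the hanger I choose the pale one at (190,155), not the blue one at (140,158). Next I check both in one crop.

Run:
```python
from h import *
im=cams.capture("top")
a=im[213:263,260:320]; b=im[130:180,160:220]
f=lambda c:cv2.resize(c,None,fx=6.5,fy=6.5,interpolation=cv2.INTER_CUBIC)
save("crop1.png",np.hstack([f(a),f(b)]))
ci=info("top")
for l in ["spare_weight","lower_weight","hanger"]:
    for d in trace("top",l):
        m=d["mask"].astype(np.uint8); ys,xs=np.nonzero(m)
        h=cv2.convexHull(np.c_[xs,ys].astype(np.int32)); c,r=cv2.minEnclosingCircle(h)
        z=28 if l=="lower_weight" else 16 if l[0]=="s" else 12
        P=px2w("top",c,z,ci);Q=px2w("top",(xs.mean(),ys.mean()),z,ci); v=P-Q
        print(l,round(d["p"],2),len(xs),np.round(c),round(r,1),np.round(P),"yaw~",round(np.degrees(np.arctan2(v[1],v[0]))),"off",round(np.hypot(*v[:2]),1))
print(env.tcp_to_grasp)
```

```text
spare_weight 0.92 354 [289. 239.] 13.5 [ 457. -101.   16.] yaw~ -99 off 5.5
spare_weight 0.89 400 [270. 199.] 13.8 [552. -50.  16.] yaw~ -107 off 5.1
spare_weight 0.6 403 [331. 256.] 13.8 [ 418. -201.   16.] yaw~ -176 off 4.9
lower_weight 0.79 357 [188. 154.] 14.0 [658. 151.  28.] yaw~ -146 off 5.3
hanger 0.8 936 [140. 158.] 17.3 [648. 276.  12.] yaw~ -169 off 0.1
hanger 0.65 417 [191. 156.] 16.0 [657. 147.  12.] yaw~ 44 off 9.0
53.900000000000006
```

View pics/crop1.png

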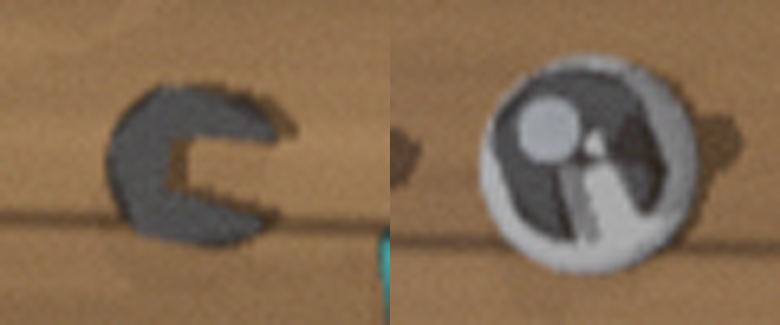

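The crop confirms both: a dark slotted disc with its slot pointing right (yaw about -100°), and the pale hanger whose weight has its slot pointing down and slightly right (yaw about -160°). I swing over in stages.

Emit:
servo_tool(
  motion=[
    [[-0.382, -0.16, 0], [0, 0, 106], -1],
    [[-0.382, -0.16, 0], [0, 0, 106], -1],
    [[-0.382, -0.16, 0], [0, 0, 106], -1],
    [[-0.382, -0.16, 0], [0, 0, 106], -1],
    [[-0.382, -0.16, 0], [0, 0, 106], -1],
    [[-0.382, -0.16, 0], [0, 0, 106], -1],
    [[-0.382, -0.16, 0], [0, 0, 106], -1],
    [[-0.382, -0.16, 0], [0, 0, 106], -1],
    [[-0.382, -0.16, 0], [0, 0, 106], -1],
    [[-0.382, -0.16, 0], [0, 0, 106], -1],
  ],
)

```text
clock: 1.95
position: [499.7, 299.8, 303.9]
tool_rot: [-3.142, -0.0, 0.971]
contact_force: [0.1, 0.4, 0.0]
gripper_width: 85.4
finger_force: 0.0
```

Emit:
servo_tool(
  motion=[
    [[-0.353, 0.189, 0.05], [0, 0, 106], -1],
    [[-0.353, 0.189, 0.05], [0, 0, 106], -1],
    [[-0.353, 0.189, 0.05], [0, 0, 106], -1],
    [[-0.353, 0.189, 0.05], [0, 0, 106], -1],
    [[-0.353, 0.189, 0.05], [0, 0, 106], -1],
    [[-0.353, 0.189, 0.05], [0, 0, 106], -1],
    [[-0.353, 0.189, 0.05], [0, 0, 106], -1],
    [[-0.353, 0.189, 0.05], [0, 0, 106], -1],
    [[-0.353, 0.189, 0.05], [0, 0, 106], -1],
    [[-0.353, 0.189, 0.05], [0, 0, 106], -1],
  ],
)

```text
clock: 3.2
position: [397.3, -203.9, 253.5]
tool_rot: [-3.001, 0.015, -0.554]
contact_force: [0.3, 0.4, 0.1]
gripper_width: 85.5
finger_force: 0.0
```

Emit:
servo_tool(
  motion=[
    [[0, 0, 0], [0, 0, 50], -1],
    [[0, 0, 0], [0, 0, 50], -1],
    [[0, 0, 0], [0, 0, 50], -1],
    [[0, 0, 0], [0, 0, 50], -1],
    [[0, 0, 0], [0, 0, 50], -1],
    [[0, 0, 0], [0, 0, 50], -1],
  ],
)

```text
clock: 3.95
position: [240.4, -300.8, 251.1]
tool_rot: [-2.852, 0.142, -1.088]
contact_force: [-0.2, -0.8, -0.6]
gripper_width: 85.4
finger_force: 0.0
```

```bash
cat >> h.py <<'E'
def fit(mask,n,z,ci,r=33.):
    """fit slotted disc model (top face at z) to mask by IoU: centre, yaw"""
    from scipy.optimize import minimize
    a=np.radians(np.arange(0,361,3)); 
    def outline(p):
        x,y,t=p; c,s=np.cos(t),np.sin(t)
        th=np.linspace(np.radians(24.5),np.radians(360-24.5),90)
        pts=np.c_[r*np.cos(th),np.clip(r*np.sin(th),-29,29)]
        pts=np.vstack([pts,[-10,-10],[-10,10]])
        return pts@np.array([[c,s],[-s,c]])+[x,y]
    sh=4
    def img(p):
        o=outline(p); m=np.zeros(mask.shape,np.uint8)
        for zz in (z,):
            q=w2px(n,np.c_[o,np.full(len(o),zz)],ci)
            cv2.fillPoly(m,[np.round(q*2**sh).astype(np.int32)],1,shift=sh)
        return m
    def cost(p):
        m=img(p)>0; return -(m&mask).sum()/(m|mask).sum()
    ys,xs=np.nonzero(mask); P=px2w(n,(xs.mean(),ys.mean()),z,ci)
    best=min((minimize(cost,[P[0],P[1],t],method="Nelder-Mead",options=dict(initial_simplex=[[P[0],P[1],t],[P[0]+8,P[1],t],[P[0],P[1]+8,t],[P[0],P[1],t+.4]])) for t in np.arange(-3,3.2,.6)),key=lambda b:b.fun)
    return best.x,best.fun
E
python3 - <<'E'
from h import *
s=env.observe(); print(s["clock"],s["position"],s["tool_rot"])
ci=info("wrist"); im=cams.capture("wrist"); save("w1.png",im)
for d in trace("wrist","spare_weight"):
    m=d["mask"]; ys,xs=np.nonzero(m); x,f=fit(m,"wrist",16,ci)
    print(round(d["p"],2),len(xs),xs.mean(),ys.mean(),im[m].mean(0).round(),np.round(x[:2],1),np.degrees(x[2]).round(1),round(f,2))
E
```

```text
3.95 [ 240.39549153 -300.75440611  251.05694715] [-2.8524454   0.14233338 -1.08789263]
0.75 1009 62.030723488602575 184.68780971258673 [ 24. 164.  59.] [546.  -58.7] -111.4 -0.67
0.59 1189 117.40454163162322 190.40201850294366 [94. 91. 86.] [ 452.8 -106.7] -102.9 -0.7
0.56 1675 153.84358208955223 143.25313432835821 [ 18. 188. 180.] [ 414.5 -206.1] -164.2 -0.75
```

View pics/w1.png

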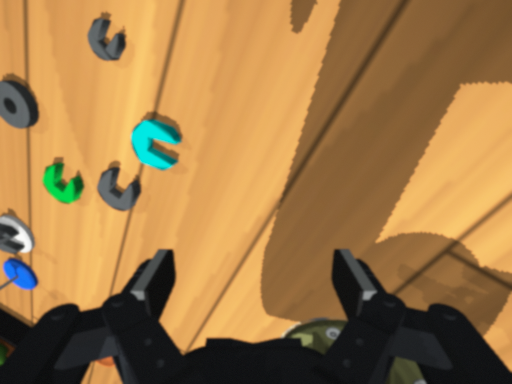

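The wrist picture shows the spare at (118,190), right of the green one (63,183), but the tool has drifted and tilted off my target. I check the joints.

Run:
```python
from h import *
s=env.observe(); print(s["clock"],s["position"],s["tool_rot"],s["qpos"],s["joint_vel"])
```

```text
4.05 [ 239.41116919 -300.42659252  250.9925636 ] [-2.85313958  0.14311665 -1.08934331] [-1.09031468  0.03971351 -0.53765741  1.13682727  0.28831439  3.14058982] [ 0.04666089  0.01128268  0.01852561 -0.01399238  0.03316109 -0.0007756 ]
```

Emit:
servo_tool(
  motion=[
    [[0, 0, 0], [0, 0, 0], -1],
  ],
)

```text
clock: 4.18
position: [241.5, -300.4, 251.3]
tool_rot: [-2.852, 0.142, -1.085]
contact_force: [0.7, -0.5, -0.0]
gripper_width: 85.5
finger_force: 0.0
```

The last joint reached its range limit: its angle is q1+π−yaw, so it turns the other way from what I assumed. The right choice is yaw +80° at the spare and about 200° at the hanger. I work out the recovery shifts.

```bash
cat >> h.py <<'E'
from scipy.spatial.transform import Rotation as Rn
def step(p0,e0,p1,e1):
    A=Rn.from_euler("xyz",e0);B=Rn.from_euler("xyz",e1)
    print("shift m",np.round(A.inv().apply(np.array(p1,float)-p0)/1000,4),"turn deg",np.round((A.inv()*B).as_rotvec(degrees=True),1))
E
python3 - <<'E'
from h import *
s=env.observe(); r=np.radians
step(s["position"],s["tool_rot"],[420,-180,255],[np.pi,0,r(30)])
step([420,-180,255],[np.pi,0,r(30)],[453,-105,240],[np.pi,0,r(78)])
E
```

```text
shift m [-0.0235 -0.2052  0.0607] turn deg [-19.4  -7.1 -92.5]
shift m [ 0.0661 -0.0485  0.015 ] turn deg [  0.   0. -48.]
```

Emit:
servo_tool(
  motion=[
    [[-0.023, -0.205, 0.061], [-19.4, -7.1, -92.5], -1],
    [[-0.023, -0.205, 0.061], [-19.4, -7.1, -92.5], -1],
    [[-0.023, -0.205, 0.061], [-19.4, -7.1, -92.5], -1],
    [[-0.023, -0.205, 0.061], [-19.4, -7.1, -92.5], -1],
    [[-0.023, -0.205, 0.061], [-19.4, -7.1, -92.5], -1],
    [[-0.023, -0.205, 0.061], [-19.4, -7.1, -92.5], -1],
    [[-0.023, -0.205, 0.061], [-19.4, -7.1, -92.5], -1],
    [[-0.023, -0.205, 0.061], [-19.4, -7.1, -92.5], -1],
    [[-0.023, -0.205, 0.061], [-19.4, -7.1, -92.5], -1],
    [[-0.023, -0.205, 0.061], [-19.4, -7.1, -92.5], -1],
  ],
)

```text
clock: 5.42
position: [420.6, -178.9, 254.5]
tool_rot: [-3.141, -0.0, 0.525]
contact_force: [0.5, 0.6, 0.9]
gripper_width: 85.4
finger_force: 0.0
```

Run:
```python
from h import *
s=env.observe(); print(s["clock"],s["position"],s["tool_rot"],s["qpos"])
step(s["position"],s["tool_rot"],[453,-105,200],[np.pi,0,np.radians(78)])
```

```text
5.425 [ 420.56516218 -178.92600093  254.46704688] [-3.14130726e+00 -1.06475450e-04  5.25297906e-01] [-4.02389678e-01  7.42161927e-02 -4.57174794e-01  1.03956987e+00
  2.56353301e-04  2.21390503e+00]
shift m [ 0.0651 -0.0477  0.0545] turn deg [ -0.   -0.  -47.9]
```

Emit:
servo_tool(
  motion=[
    [[0.065, -0.048, 0.054], [0, 0, -48], -1],
    [[0.065, -0.048, 0.054], [0, 0, -48], -1],
    [[0.065, -0.048, 0.054], [0, 0, -48], -1],
    [[0.065, -0.048, 0.054], [0, 0, -48], -1],
    [[0.065, -0.048, 0.054], [0, 0, -48], -1],
    [[0.065, -0.048, 0.054], [0, 0, -48], -1],
  ],
)

```text
clock: 6.18
position: [452.4, -105.7, 200.3]
tool_rot: [-3.141, -0.0, 1.359]
contact_force: [-0.3, 0.1, -0.3]
gripper_width: 85.3
finger_force: 0.0
```

Run:
```python
from h import *
s=env.observe(); print(s["clock"],s["position"],s["tool_rot"])
ci=info("wrist"); im=cams.capture("wrist")
for d in trace("wrist","spare_weight"):
    m=d["mask"]; ys,xs=np.nonzero(m); x,f=fit(m,"wrist",16,ci)
    print(round(d["p"],2),len(xs),xs.mean(),ys.mean(),im[m].mean(0).round(),np.round(x[:2],1),np.degrees(x[2]).round(1),round(f,2))
    if im[m].mean(0).std()<15:
        cs,_=cv2.findContours(m.astype(np.uint8),0,1); im=im.copy(); cv2.drawContours(im,cs,-1,(255,0,0),1)
        g=w2px("wrist",[[x[0],x[1],16],[x[0]+30*np.cos(x[2]),x[1]+30*np.sin(x[2]),16]],ci).astype(int); cv2.line(im,tuple(map(int,g[0])),tuple(map(int,g[1])),(255,255,0),1)
save("w2.png",im)
```

```text
6.175 [ 452.43163682 -105.69272191  200.30103899] [-3.14078667e+00 -4.03478165e-04  1.35933660e+00]
0.96 2365 257.4841437632135 178.22241014799155 [88. 91. 90.] [ 458.1 -100. ] -98.0 -0.93
0.7 3549 352.3820794590025 105.95886165116934 [ 24. 167.  61.] [553.2 -51. ] -102.2 -0.89
0.6 2259 244.80522355024348 276.1319167773351 [ 13. 133. 126.] [ 419.  -200.6] -172.3 -0.76
```

View pics/w2.png

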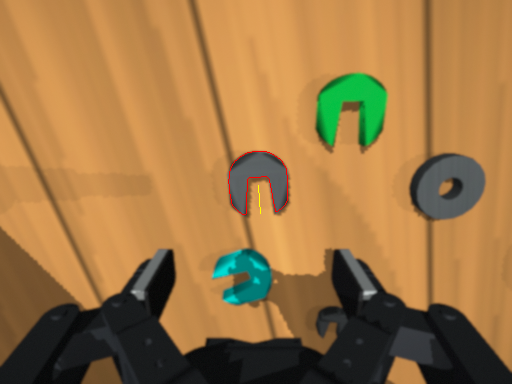

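The spare sits at (258,180) in the wrist view. The mask and fitted slot line match it, giving (458,-100) and yaw -98°. I descend and grip.

Emit:
servo_tool(
  motion=[
    [[0.0068, 0.0044, 0.05], [0, 0, -4], -1],
    [[0.0068, 0.0044, 0.1], [0, 0, -4], -1],
    [[0.0068, 0.0044, 0.129], [0, 0, -4], -1],
    [[0.0068, 0.0044, 0.129], [0, 0, -4], -1],
    [[0.0068, 0.0044, 0.129], [0, 0, -4], 0],
    [[0.0068, 0.0044, 0.129], [0, 0, -4], 1],
    [[0.0068, 0.0044, 0.129], [0, 0, -4], 1],
    [[0.0068, 0.0044, 0.129], [0, 0, -4], 1],
    [[0.0068, 0.0044, 0.129], [0, 0, -4], 1],
    [[0.0068, 0.0044, 0.129], [0, 0, -4], 1],
  ],
  squeeze=60,
)

```text
clock: 7.52
position: [459.0, -100.6, 73.3]
tool_rot: [3.139, 0.0, 1.431]
contact_force: [-1.1, 1.0, 6.1]
gripper_width: 55.8
finger_force: 64.3
```

Emit:
servo_tool(
  motion=[
    [[0, 0, 0], [0, 0, 0], 1],
    [[0, 0, -0.02], [0, 0, 0], 1],
    [[0, 0, -0.06], [0, 0, 0], 1],
    [[0, 0, -0.1], [0, 0, 0], 1],
    [[0, 0, -0.1], [0, 0, 0], 1],
  ],
)

```text
clock: 8.15
position: [460.5, -100.9, 175.4]
tool_rot: [3.134, 0.001, 1.431]
contact_force: [0.2, -0.0, -3.1]
gripper_width: 56.2
finger_force: 65.4
```

Run:
```python
from h import *
s=env.observe(); print(s["clock"],s["position"],s["tool_rot"],s["gripper_width"],s["finger_force"])
im=cams.capture("wrist"); save("w3.png",im)
```

```text
8.15 [ 460.5028842  -100.93219974  175.41834126] [3.13416975e+00 7.74913113e-04 1.43127381e+00] 56.221818400677 65.3992261737585
```

View pics/w3.png

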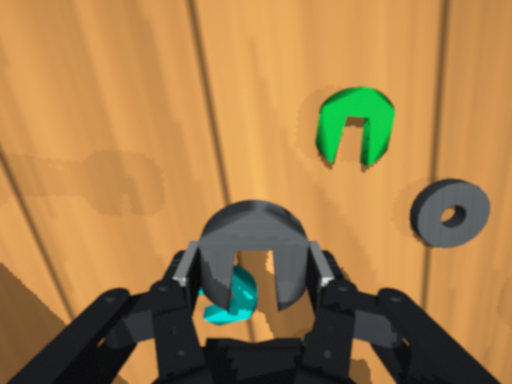

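The grip holds: the weight sits squarely between the pads, with its slot towards the bottom of the picture. I go near the hanger for a look.

Emit:
servo_tool(
  motion=[
    [[0.04, 0.04, -0.03], [0, 0, 0], 1],
    [[0.08, 0.08, -0.06], [0, 0, 0], 1],
    [[0.12, 0.12, -0.085], [0, 0, 0], 1],
    [[0.155, 0.16, -0.085], [0, 0, 0], 1],
    [[0.155, 0.16, -0.085], [0, 0, 0], 1],
    [[0.155, 0.16, -0.085], [0, 0, 0], 1],
  ],
)

```text
clock: 8.95
position: [636.6, 30.9, 254.2]
tool_rot: [-3.137, 0.001, 1.432]
contact_force: [-0.5, -0.3, -2.3]
gripper_width: 56.5
finger_force: 65.6
```

Run:
```python
from h import *
s=env.observe(); print(s["clock"],s["position"],s["tool_rot"],s["gripper_width"])
ci=info("wrist"); im=cams.capture("wrist").copy(); raw=im.copy()
for l,z in [("lower_weight",28),("hanger",12)]:
  for d in trace("wrist",l):
    m=d["mask"]; ys,xs=np.nonzero(m)
    if l[0]=="l": x,f=fit(m,"wrist",z,ci); print(l,round(d["p"],2),len(xs),xs.mean().round(),ys.mean().round(),raw[m].mean(0).round(),np.round(x[:2],1),np.degrees(x[2]).round(1),round(f,2))
    else: print(l,round(d["p"],2),len(xs),xs.mean().round(),ys.mean().round(),raw[m].mean(0).round(),np.round(px2w("wrist",cv2.minEnclosingCircle(np.c_[xs,ys].astype(np.float32))[0],12,ci),1))
P=[657,148]
save("w4.png",im)
print(w2px("wrist",[[657,148,79],[657,148,12]],ci))
```

```text
8.95 [636.5548081   30.92639555 254.21483061] [-3.13731335e+00  1.19417531e-03  1.43193666e+00] 56.49378986444274
lower_weight 0.62 2480 266.0 56.0 [ 99. 104. 104.] [660.7 151.2] 203.5 -0.85
hanger 0.69 2953 256.0 66.0 [212. 212. 210.] [658.6 151.7  12. ]
[[259.64327315  55.1228238 ]
 [258.46089026  65.61391585]]
```

View pics/w4.png

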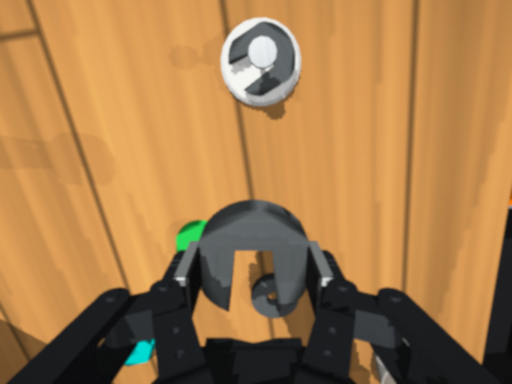

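The hanger's plate is centred at about (260,62), the collar at (263,51), and the lower slot points to the lower left (yaw about 203°). I compute the rod position and the in-hand offset.

Run:
```python
from h import *
s=env.observe(); p=s["position"]; y=s["tool_rot"][2]
ci=info("wrist"); im=cams.capture("wrist")
print("collar",px2w("wrist",(263,51.5),79,ci).round(1),"plate",px2w("wrist",(260.5,62),12,ci).round(1))
g=cv2.cvtColor(im,cv2.COLOR_RGB2GRAY)
for d in trace("wrist","spare_weight"):
    m=d["mask"]; ys,xs=np.nonzero(m); print(d["p"],xs.mean(),ys.mean(),len(xs),im[m].mean(0).round())
    if ys.mean()<200: continue
    zt=p[2]-73.3+16; x,f=fit(m,"wrist",zt,ci)
    dx=x[:2]-p[:2]; print("fit",x.round(2),np.degrees(x[2]-y).round(1),round(f,2),"tool offs x,y",np.round([dx@[np.cos(y),np.sin(y)],dx@[np.sin(y),-np.cos(y)]],1))
```

```text
collar [660.6 149.7  79. ] plate [660.3 150.6  12. ]
0.76 189.34557595993323 233.29716193656094 599 [ 47. 189.  79.]
fit [613.39  27.96   0.97] -26.3 -0.09 tool offs x,y [ -5.4 -22.6]
0.64 253.57515931525677 249.38123203798577 8003 [83. 85. 84.]
fit [636.49  31.62  -1.71] -179.8 -0.88 tool offs x,y [ 1.4 -0.2]
0.56 141.79633867276888 352.32265446224255 437 [ 11. 191. 183.]
fit [564.2  -46.81   0.88] -31.6 -0.24 tool offs x,y [-86.4 -60.9]
```

Emit:
servo_tool(
  motion=[
    [[0.03, -0.02, 0], [0, 0, -10], 1],
    [[0.06, -0.04, 0], [0, 0, -20], 1],
    [[0.086, -0.052, 0], [0, 0, -30], 1],
    [[0.086, -0.052, 0], [0, 0, -40], 1],
    [[0.086, -0.052, 0], [0, 0, -50], 1],
    [[0.086, -0.052, 0], [0, 0, -60], 1],
    [[0.086, -0.052, 0], [0, 0, -70], 1],
    [[0.086, -0.052, 0], [0, 0, -80], 1],
    [[0.086, -0.052, 0], [0, 0, -90], 1],
    [[0.086, -0.052, 0], [0, 0, -100], 1],
  ],
)

```text
clock: 10.45
position: [597.9, 122.8, 256.6]
tool_rot: [3.142, -0.0, -3.101]
contact_force: [0.3, 0.3, -2.5]
gripper_width: 56.2
finger_force: 65.6
```

Emit:
servo_tool(
  motion=[
    [[0, 0, 0.03], [0, 0, -10], 1],
    [[0, 0, 0.07], [0, 0, -21], 1],
    [[0, 0, 0.11], [0, 0, -21], 1],
    [[0, 0, 0.14], [0, 0, -21], 1],
    [[0, 0, 0.145], [0, 0, -21], 1],
    [[0, 0, 0.145], [0, 0, -21], 1],
  ],
)

```text
clock: 11.2
position: [598.4, 123.1, 112.0]
tool_rot: [3.142, 0.0, -2.74]
contact_force: [-0.3, 0.1, -2.7]
gripper_width: 56.1
finger_force: 65.5
```

Run:
```python
from h import *
s=env.observe(); print(s["clock"],s["position"],s["tool_rot"],s["gripper_width"],s["contact_force"])
im=cams.capture("scene"); save("s5.png",cv2.resize(im[240:384,190:380],None,fx=4,fy=4,interpolation=cv2.INTER_CUBIC))
r=np.radians(203)
step(s["position"],s["tool_rot"],[661.5,150.7,109],[np.pi,0,r])
```

```text
11.2 [598.37650416 123.12903757 112.01697298] [ 3.14153656e+00  5.97230021e-06 -2.74022229e+00] 56.11336354522235 [-0.26714848  0.1238188  -2.68788137]
shift m [-0.0689  0.0007  0.003 ] turn deg [ 0.  0. -0.]
```

View pics/s5.png

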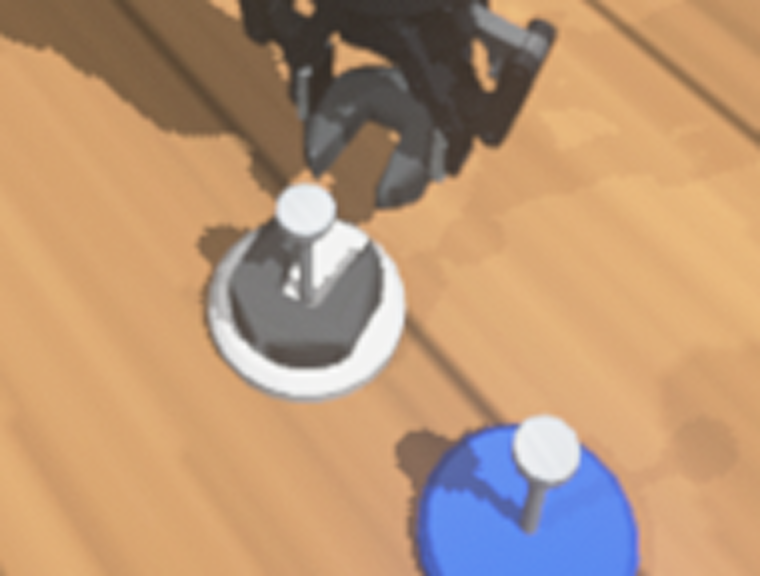

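The scene crop shows the spare's slot at (375,150) facing the rod below the collar (305,210), with the spare higher than the lower weight. I insert.

Emit:
servo_tool(
  motion=[
    [[-0.02, 0, 0.002], [0, 0, 0], 1],
    [[-0.04, 0, 0.002], [0, 0, 0], 1],
    [[-0.055, 0.0007, 0.002], [0, 0, 0], 1],
    [[-0.065, 0.0007, 0.002], [0, 0, 0], 1],
    [[-0.069, 0.0007, 0.002], [0, 0, 0], 1],
    [[-0.069, 0.0007, 0.002], [0, 0, 0], 1],
  ],
)

```text
clock: 12.0
position: [661.4, 151.0, 109.5]
tool_rot: [3.141, -0.0, -2.74]
contact_force: [-0.5, 0.1, -2.6]
gripper_width: 56.6
finger_force: 65.6
```

Run:
```python
from h import *
s=env.observe(); print(s["clock"],s["position"],s["tool_rot"],s["gripper_width"],s["contact_force"])
im=cams.capture("scene"); a=im[270:370,200:330]
w=cams.capture("wrist")
save("s6.png",np.hstack([cv2.resize(a,(390,300),interpolation=cv2.INTER_CUBIC),cv2.resize(w,(400,300))]))
```

```text
12.0 [661.36910521 150.97474884 109.49638429] [ 3.14148768e+00 -4.52088720e-04 -2.73973442e+00] 56.63175214279236 [-0.53717874  0.14915735 -2.62950855]
```

View pics/s6.png

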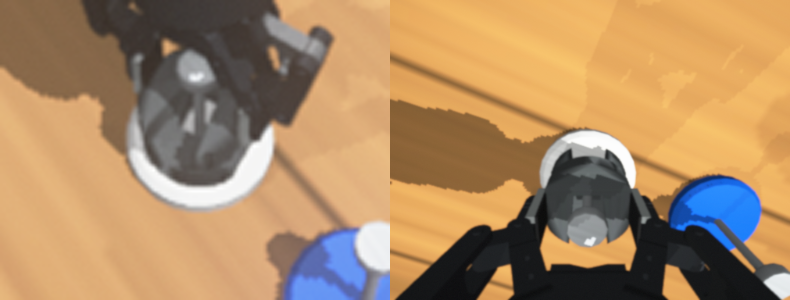

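The spare is around the rod with no side force: its rim and the collar line up over the foot plate in both views. I lower it.

Emit:
servo_tool(
  motion=[
    [[0, 0, 0.003], [0, 0, 0], 1],
    [[0, 0, 0.006], [0, 0, 0], 1],
    [[0, 0, 0.0075], [0, 0, 0], 1],
    [[0, 0, 0.0075], [0, 0, 0], 1],
  ],
)

```text
clock: 12.6
position: [661.3, 151.0, 101.6]
tool_rot: [3.141, -0.001, -2.74]
contact_force: [0.1, -0.7, -1.7]
gripper_width: 56.4
finger_force: 65.6
```

Emit:
servo_tool(
  motion=[
    [[0, 0, 0.001], [0, 0, 0], 1],
    [[0, 0, 0.001], [0, 0, 0], 1],
    [[0, 0, 0.002], [0, 0, 0], 1],
    [[0, 0, 0.002], [0, 0, 0], 1],
  ],
)

```text
clock: 13.1
position: [661.4, 151.0, 101.3]
tool_rot: [3.141, 0.0, -2.74]
contact_force: [-4.5, -2.5, 12.1]
gripper_width: 56.4
finger_force: 67.1
```

Contact at 12 N, so it rests on the lower weight. I ease off, open and lift away.

Emit:
servo_tool(
  motion=[
    [[0, 0, -0.0015], [0, 0, 0], 1],
    [[0, 0, -0.0015], [0, 0, 0], 0.2],
    [[0, 0, -0.0015], [0, 0, 0], -0.5],
    [[0, 0, -0.0015], [0, 0, 0], -1],
    [[0, 0, -0.0015], [0, 0, 0], -1],
    [[0, 0, -0.02], [0, 0, 0], -1],
    [[0, 0, -0.06], [0, 0, 0], -1],
    [[0, 0, -0.11], [0, 0, 0], -1],
    [[-0.03, 0, -0.15], [0, 0, 0], -1],
    [[-0.06, 0, -0.15], [0, 0, 0], -1],
  ],
)

```text
clock: 14.35
position: [719.3, 175.2, 257.0]
tool_rot: [-3.14, 0.009, -2.74]
contact_force: [0.4, -0.4, 0.1]
gripper_width: 85.3
finger_force: 0.0
```

Run:
```python
from h import *
s=env.observe(); print(s["clock"],s["position"],s["gripper_width"],s["contact_force"])
ci=info("wrist"); w=cams.capture("wrist"); a=cams.capture("scene")[270:370,200:330]
for l,z in [("spare_weight",44),("lower_weight",28)]:
  cams.capture("wrist")
  for d in trace("wrist",l):
    m=d["mask"]; x,f=fit(m,"wrist",z,ci); print(l,round(d["p"],2),m.sum(),x[:2].round(1),np.degrees(x[2]).round(1),round(f,2))
save("s7.png",np.hstack([cv2.resize(a,(390,300),interpolation=cv2.INTER_CUBIC),cv2.resize(w,(400,300))]))
```

```text
14.35 [719.34643978 175.15534621 257.00276253] 85.28475286464533 [ 0.3958715  -0.41291837  0.10744584]
spare_weight 0.57 2368 [663.4 151.9] 23.2 -0.93
```

View pics/s7.png

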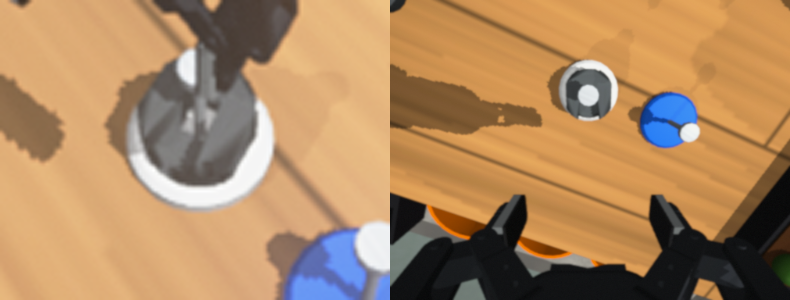

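The spare lies flat and centred on the lower weight, about 3 mm from the rod, with its slot at 23° opposite the lower one. The fingers are clear, so I hand in.

```bash
python3 -c "
from h import *
print(env.sign_off())"
```

```text
the job is handed in; nothing more can be done
None
```

I put the spare weight on the hanger, flat on the lower one, and let go of it at about 14 s. Its slot faces the opposite way and its centre is about 3 mm from the rod. I handed the job in with the arm clear, but the hand-in gave no verdict, and I could not re-check the lower weight because the spare hides it.

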